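Clear the sloping stand and seat the monitor's mounting plate on its pins

TASK

Get the sloping stand at the nurses' station ready for a patient monitor: clear the two foam packing pieces off its slope into the waste bin, then lower the mounting plate, rib side up, over the stand's two pins until it rests flush on the slope, and let go. Do not drop the plate, and leave the other things on the desk where they are.

Things in the scene. Friction and masses are not known exactly. Their poses are not given: they have to be found in the camera images.
- deck: grey sloping top of the fixed grey desk stand, 160 mm long (x) by 250 mm wide (y), rising at 30 degrees away from the robot; stand turned up to 0.3 rad about vertical. Origin: centre of the sloping surface, 60 mm above the desk; x up the slope, y across it to the left, z its outward normal. Along the lower edge (x -80 to -72 mm) runs a lip 10 mm high. Two pins stand on it, square to the slope
- seat (a point): point on the sloping surface midway between the feet of the two pins, at deck x = 16 mm, y = 0: the plate's origin belongs here
- pin_left (a point): tip of the left steel pin, at deck x = 16, y = +70, z = 20 mm; the pin is 12 mm in diameter and 20 mm high, square to the slope, its top 6 mm tapering to 5 mm
- pin_right (a point): tip of the right steel pin, the same, at deck x = 16, y = -70, z = 20 mm
- plate: bare aluminium plate, 100 mm (x) by 190 (y) by 8 thick, 0.26 to 0.49 kg, flat on the desk on one side of the stand, long side roughly away from the robot. Origin: centre of underside; z up. Through holes 15 mm wide at x = 0, y = +-70 mm. Amid its top a grab rib 14 mm thick (x), 70 long (y), 40 high, its top 48 mm over the underside. Same when turned half round: either way fits
- foam_a: stiff white foam packing piece, 62 mm (x) by 40 (y) by 36 high (z), 25 g: a 24 mm slab with a 12 mm ridge, 16 mm wide, across each end. Origin: centre of underside. It lies on the left half of the slope, lower end by the lip, its x up the slope, z along the slope's normal; can be gripped across its 40 mm width
- foam_b: the same kind of foam piece on the right half of the slope, at least 36 mm from the other
- bin: open grey plastic waste bin, fixed to the desk on the other side of the stand from the plate, 180 mm square outside, 120 mm high, walls and floor 5 mm. Origin: centre of its underside; x and y along its sides, z up
- mouse: round black computer mouse, 62 mm across, 33 mm high, loose, beyond the stand; leave it alone. Origin: centre of its underside
- sanitizer: clear bottle, 60 mm across, 150 mm tall, loose, right and beyond the stand; leave it alone. Origin: centre of its underside
- mug: white mug, 80 mm across without its handle, 90 mm tall, loose, left and beyond the stand; leave it alone. Origin: centre of its underside
- tape: roll of paper tape lying flat, 90 mm across, 24 mm high, loose, far left; leave it alone. Origin: centre of its underside
- pills: amber jar, 52 mm across, 85 mm tall, loose, far right; leave it alone. Origin: centre of its underside

How it is judged:
By the outcome, as a careful person would: the job done as asked, in the order asked, and still so for the second after the job is handed in, with the robot touching nothing.
It also fails if it takes over 66 s, if anything falls off the work surface, if the arm or the gripper's body presses on something with over 40 N, if the wrist force passes 120 N, or if a joint passes its speed limit or range.

ROBOT

A 6-joint arm with a two-finger parallel gripper is mounted at the origin on the work surface. World frame = base frame: x ahead of the robot, y to its left, z up, the work surface at z = 0. Lengths are in mm, angles in degrees, forces in N, time in s.
With the tool pointing down it reaches from about 350 to 975 mm from the base axis. Payload 7.1 kg.
Tool frame: the origin (TCP) lies at the very end of the fingers, on their centre line; the grasp point (between the pads) lies 19 mm behind it; y points along the fingers, z is the direction in which the jaws open and shut, and the axes are right-handed (so a half turn about y gives the same grasp; the last joint's range is limited). The gripper opens to 88 mm and grips with 3 to 60 N. Pads are 20 mm wide; open, the fingers measure 115 mm over their backs; the gripper's body (75 mm by 178 mm) begins 61 mm behind the grasp point.
Start: joints at [66.635, 24.242, 93.386, -0, 62.372, -1.089], TCP at [236.892, 578.349, 222.675] pointing down, gripper open.
Joint ranges: [-172.04, 172.04], [-51.8, 120.97], [4.93, 147.93], [-75.15, 255.16], [6.16, 154.13], [-145.62, 145.62]. Speed limits (degrees/s): [136.94, 136.94, 172.46, 180, 180, 180].

INTERFACE

Orientations are given as [roll, pitch, yaw] about the fixed x, y, z axes, in that order (R = Rz(yaw) Ry(pitch) Rx(roll)).
In Python, from station import robot gives the robot as it stands. The module is installed in compiled form; this text tells all that it offers.
- The arm moves only by the tool servo_tool, never from a script. Its argument "targets" is a list of rows, each a list of 3 entries, a list of its own where there are three numbers: the closure in counts, from 0 (fully open) to 255 (shut), then the shift along the tool's x, y, z in mm, then the turn, a rotation vector about the tool's x, y, z in rad. A call has 1 to 20 rows; each row is the pose to reach, as a shift and turn from the pose commanded when the call began, along the tool's axes at that moment; what a row does not reach only later rows make up. A row lasts 1/12 s, in which the tool goes at most 41.7 mm and 7.16 degrees, less where a joint would pass 70% of its speed; a pose out of reach is approached as far as the arm can. A call with a gripper value outside its range is refused whole. The fingers move at their own pace and stop on an object; "grip_force" is the grip in N (left out, the last holds). Time passes only in rows, so rows that repeat a pose let the fingers close. It gives the time, the measured TCP pose, the force and the opening at its end, in the units of the state.
- robot.get_state(): the state, without advancing time (a new reading comes with each control period).
- robot.read_camera(name): name is "scene" or "top" or "wrist"; returns the picture (480x640x3 uint8, blue, green, red); there is no depth.
- robot.camera_params(name): a dict with "camera_matrix" (3x3 intrinsics, pixels), "R" (3x3) and "t" (3): a world point X has camera coordinates R X + t; the wrist camera has in their place "T_tool_cam" (4x4, takes a point from camera to tool coordinates, whose origin is the TCP and whose axes are the tool frame's). Camera axes: x right, y down, z forward; pixel columns grow to the right and rows downward; lengths in mm; the calibration is good to about 2 mm. The wrist camera is an equidistant fisheye: a pixel r from the principal point sees the ray r / f radians off the axis. A picture is of the moment at which its call begins: read the wrist's pose just before it. camera_params takes no time and is no camera call.
- robot.job_done(): hands the job in, once; it reports no verdict.
Trained networks look in the newest picture that a camera, given by its name, has taken for a name from the list of things; names that differ only in an ending like _2 or _b are one class to them, and where a whole thing is asked for, a point or a joint stands for the part that bears it (a point fixed in the world has none). Each returns a list of dicts, best first, with "confidence" (0 to 1); they miss things now and then, are a little off and sometimes report something else, mostly with a low value. They report only what shows in the picture. A call takes as long as a camera call.
- robot.trace(camera, label): "pixels" (480x640 bool, what is visible of it).
- robot.mark_of(camera, label): "point" ([x, y, z] in mm, in world coordinates, good to about 4 mm: a listed point, or the origin of a listed thing).
The state is a dict: "time": time; "joints": joint angles; "dq": joint speeds; "effort": joint torques, N m; "tcp_pos": TCP position; "eef_rot": TCP orientation; "wrist_force": force on the tool from outside, world axes, zero at the start; "moment": the same for the moment, N m; "gripper_width": opening from 0.0 (shut) to 1.0 (fully open).
Only numpy, scipy, OpenCV 4.12 (cv2) and the standard library are available. Lean on these libraries where they do the work, as an engineer would, in place of code of your own. Each camera call takes 0.05 s, during which the arm holds its last target. There are 200 camera calls.

## Working session

There is one attempt and no reset: what is moved stays moved. The work goes in short steps, Python scripts to look and compute and a tool call to move; the robot and the scene stay as the last step left them, time stands still between calls to the robot, and variables do not carry over. Pictures are saved under pics/ and viewed, about 8 in all and at most 12, crops included, and the job is handed in when it is done.

Besides the shell and the picture viewer there is one more tool, called after ">>>" in YAML: its name, and indented under it one key for each argument. servo_tool: Moves the arm, as the interface text tells. Its arguments: {"type":"object","properties":{"targets":{"type":"array","items":{"type":"array"}},"grip_force":{"type":"number"}},"required":["targets"]}

```bash
mkdir -p pics; python3 - <<'E'
from station import robot
import cv2, numpy as np
s=robot.get_state(); print({k:np.round(v,3) for k,v in s.items()})
for c in("scene","top"):
    cv2.imwrite(f"pics/{c}0.png",robot.read_camera(c))
    p=robot.camera_params(c); print(c,{k:np.round(v,3).tolist() for k,v in p.items()})
    for l in("seat","pin_left","pin_right","deck","plate","foam_a","bin","mouse","mug","sanitizer"):
        print(l,[(np.round(d["point"]),round(d["confidence"],2)) for d in robot.mark_of(c,l)])
print({k:np.round(v,4).tolist() for k,v in robot.camera_params("wrist").items()})
E
```

```text
{'time': np.float64(0.0), 'joints': array([ 6.6635e+01,  2.4283e+01,  9.3429e+01, -1.0000e-03,  6.2373e+01,
       -1.0900e+00]), 'dq': array([ 0.134, -0.002, -0.028, -0.003,  0.088, -0.016]), 'effort': array([ 0.0000e+00, -5.4463e+01, -2.7367e+01,  6.4000e-02,  2.3000e-02,
       -0.0000e+00]), 'tcp_pos': array([236.689, 577.87 , 221.933]), 'eef_rot': array([-90.085,   0.   , -22.274]), 'wrist_force': array([-0.689,  0.628,  0.493]), 'moment': array([ 0.01 , -0.071, -0.001]), 'gripper_width': np.float64(0.997)}
scene {'camera_matrix': [[434.517, 0.0, 323.839], [0.0, 434.517, 239.903], [0.0, 0.0, 1.0]], 'R': [[-0.223, 0.975, -0.021], [0.543, 0.106, -0.833], [-0.81, -0.197, -0.553]], 't': [143.418, -272.719, 1675.692]}
seat [(array([539.,  -2.,  69.]), 0.58)]
pin_left [(array([541.,  62.,  84.]), 0.9)]
pin_right [(array([520., -73.,  85.]), 0.86), (array([543.,  64.,  86.]), 0.4), (array([ 512., -521.,   -5.]), 0.38)]
deck [(array([527., -10.,  57.]), 0.85), (array([541.,  64.,  84.]), 0.35)]
plate [(array([431., 316.,   4.]), 0.56)]
foam_a [(array([496.,  46.,  44.]), 0.74), (array([
[... 515 characters left out ...]
n_left []
pin_right [(array([524., -71.,  84.]), 0.97)]
deck [(array([527.,  -7.,  64.]), 0.79)]
plate [(array([426., 314.,  -3.]), 0.66)]
foam_a [(array([494.,  42.,  37.]), 0.53), (array([486., -51.,  42.]), 0.53)]
bin [(array([ 442., -342.,    0.]), 0.84), (array([ 716., -295.,    4.]), 0.67)]
mouse [(array([734., -45.,  -3.]), 0.84)]
mug [(array([694., 275.,   1.]), 0.69), (array([733., -46.,  -3.]), 0.47)]
sanitizer [(array([ 716., -292.,    1.]), 0.85)]
{'camera_matrix': [[371.6483, 0.0, 317.8737], [0.0, 371.6483, 240.3316], [0.0, 0.0, 1.0]], 'T_tool_cam': [[-0.0001, 0.9615, 0.2749, -74.1918], [0.0005, -0.2749, 0.9615, -161.3129], [1.0, 0.0002, -0.0005, -0.2391], [0.0, 0.0, 0.0, 1.0]]}
```

View pics/scene0.png

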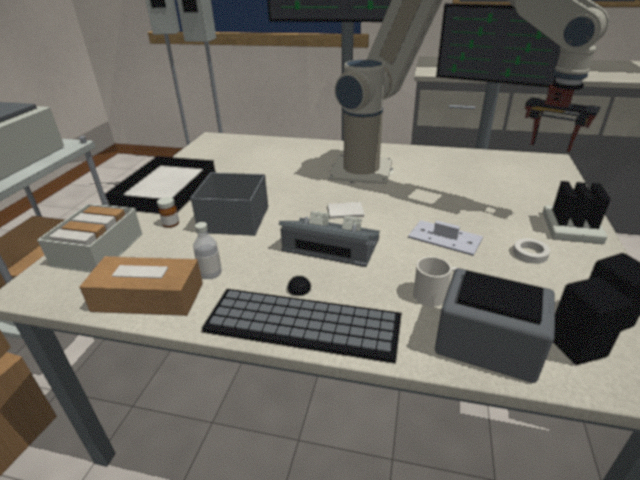

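View pics/top0.png

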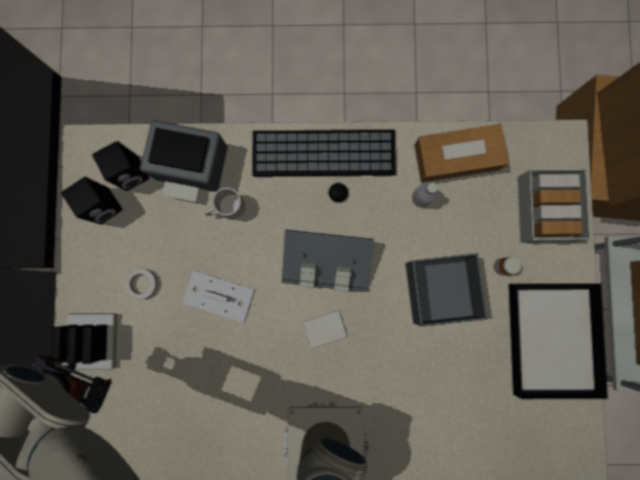

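The scene view shows the stand at about (330,240) with both foams on it, the plate at (445,237) and the bin at (232,203). In the top view the stand is at (328,260), foams at (308,272) and (343,275), plate at (219,296) and bin at (447,289). The networks' positions agree with both pictures. Next I'll take a closer look with the wrist camera.

```bash
cat > h.py <<'E'
from station import robot
import numpy as np, cv2
from scipy.spatial.transform import Rotation as Ro
rot=lambda e: Ro.from_euler('xyz',e,degrees=True)
def pose():
    s=robot.get_state(); return np.array(s["tcp_pos"]),rot(s["eef_rot"])
def go(pos,e,frm=None):
    """print shift / rotvec in tool axes to reach world pos, rpy"""
    p,R=frm or pose(); T=e if isinstance(e,Ro) else rot(e)
    d=R.inv().apply(np.array(pos)-p); w=(R.inv()*T).as_rotvec()
    print("shift",np.round(d,1).tolist(),"turn",np.round(w,3).tolist(),"rows>=",round(max(np.linalg.norm(d)/41.7,np.degrees(np.linalg.norm(w))/7.16),1))
def deck(dc,yaw,pts):
    return np.array(dc)+rot([0,-30,yaw]).apply(np.array(pts,float))
def wproj(X,p,R):
    """world points -> wrist pixels"""
    c=robot.camera_params("wrist"); T=np.array(c["T_tool_cam"]); K=np.array(c["camera_matrix"])
    t=R.inv().apply(np.atleast_2d(X)-p); q=(t-T[:3,3])@T[:3,:3]
    a=np.arctan2(np.hypot(q[:,0],q[:,1]),q[:,2]); u=q[:,:2]/np.hypot(q[:,0],q[:,1])[:,None]
    return K[:2,2]+K[0,0]*a[:,None]*u
def wray(px,p,R):
    c=robot.camera_params("wrist"); T=np.array(c["T_tool_cam"]); K=np.array(c["camera_matrix"])
    d=np.atleast_2d(px)-K[:2,2]; r=np.linalg.norm(d,axis=1); a=r/K[0,0]
    q=np.c_[d/r[:,None]*np.sin(a)[:,None],np.cos(a)]
    return p+R.apply(T[:3,3]), R.apply(q@T[:3,:3].T)
def hit(px,p,R,pt,n):
    """intersect wrist pixel rays with plane (pt,n)"""
    o,d=wray(px,p,R); n=np.array(n); return o+d*(((np.array(pt)-o)@n)/(d@n))[:,None]
E
python3 - <<'E'
from h import *
print(deck([526,-6,60],-8,[[-20,0,150]]))
go(deck([526,-6,60],-8,[[-20,0,150]])[0],[-90,-30,-8])
E
```

```text
[[434.57794876   6.84853139 179.90381057]]
shift [399.6, 42.8, -453.9] turn [0.065, -0.243, -0.521] rows>= 14.5
```

>>> servo_tool:
  targets:
    - [80, [400, 43, -454], [0.065, -0.243, -0.521]]
    - [80, [400, 43, -454], [0.065, -0.243, -0.521]]
    - [80, [400, 43, -454], [0.065, -0.243, -0.521]]
    - [80, [400, 43, -454], [0.065, -0.243, -0.521]]
    - [80, [400, 43, -454], [0.065, -0.243, -0.521]]
    - [80, [400, 43, -454], [0.065, -0.243, -0.521]]
    - [80, [400, 43, -454], [0.065, -0.243, -0.521]]
    - [80, [400, 43, -454], [0.065, -0.243, -0.521]]
    - [80, [400, 43, -454], [0.065, -0.243, -0.521]]
    - [80, [400, 43, -454], [0.065, -0.243, -0.521]]
    - [80, [400, 43, -454], [0.065, -0.243, -0.521]]
    - [80, [400, 43, -454], [0.065, -0.243, -0.521]]
    - [80, [400, 43, -454], [0.065, -0.243, -0.521]]
    - [80, [400, 43, -454], [0.065, -0.243, -0.521]]
    - [80, [400, 43, -454], [0.065, -0.243, -0.521]]
    - [80, [400, 43, -454], [0.065, -0.243, -0.521]]
    - [80, [400, 43, -454], [0.065, -0.243, -0.521]]

```text
time: 2.52
tcp_pos: [435.7, 4.2, 179.9]
eef_rot: [-90.0, -30.1, -8.3]
wrist_force: [0.1, -0.2, 0.1]
gripper_width: 0.683
```

```bash
python3 - <<'E'
from h import *
s=robot.get_state(); print(np.round(s["joints"],1),np.round(s["dq"],1),s["gripper_width"])
p,R=pose(); im=robot.read_camera("wrist"); print(p,R.as_euler('xyz',degrees=True))
np.savez("v1",p=p,R=R.as_matrix(),im=im)
for l in("pin_left","pin_right","seat","foam_a"):
    print(l,[(np.round(d["point"],1).tolist(),round(d["confidence"],2)) for d in robot.mark_of("wrist",l)])
for d in robot.trace("wrist","foam_a"):
    c=cv2.minAreaRect(np.argwhere(d["pixels"])[:,::-1].astype(np.float32)); print(c,d["confidence"])
g=lambda P:[tuple(map(int,q)) for q in wproj(deck([526,-6,60],-8,P),p,R)]
for q in g([[16,70,20],[16,-70,20],[-80,125,0],[80,125,0],[80,-125,0],[-80,-125,0]]): cv2.drawMarker(im,q,(0,0,255),0,8)
cv2.imwrite("pics/w1.png",im)
E
```

```text
[  3.    4.  137.1 -31.3  10.9 -49.4] [ 4.  -0.4  0.8 -5.5  1.6  9.9] 0.6827015185644997
[435.65896122   4.22778302 179.93696992] [-89.99973758 -30.05021443  -8.29181424]
pin_left [([536.6, 61.9, 86.0], 0.83)]
pin_right [([521.7, -76.0, 86.0], 0.85), ([426.6, 311.8, 0.6], 0.24)]
seat [([536.1, -9.0, 70.2], 0.94), ([527.3, -8.9, 58.3], 0.67), ([440.2, -336.9, -3.2], 0.2)]
foam_a [([483.8, -54.0, 37.9], 0.88), ([500.7, 48.0, 36.7], 0.62)]
((382.5, 204.0), (82.0, 55.0), 90.0) 0.77
((553.5162353515625, 290.4106750488281), (75.93692016601562, 76.7811279296875), 45.855098724365234) 0.69
((256.3755798339844, 206.38687133789062), (82.24014282226562, 56.84035110473633), 87.27368927001953) 0.63
```

View pics/w1.png

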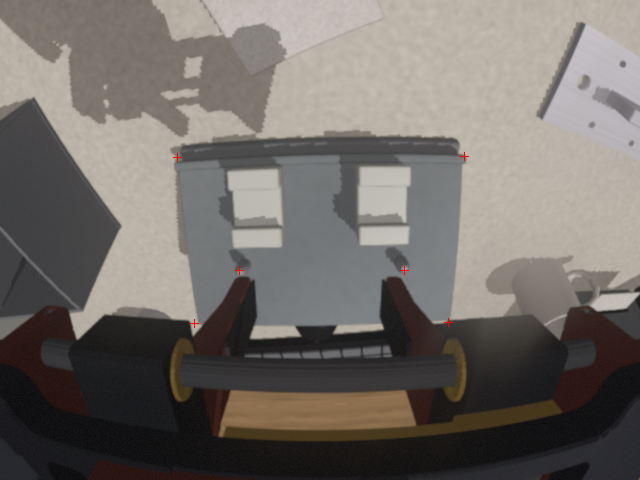

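```bash
python3 - <<'E'
from h import *
im=np.load("v1.npz")["im"]
a=im[135:335,165:475]
a=cv2.convertScaleAbs(a,alpha=1.8)
cv2.imwrite("pics/w1c.png",cv2.resize(a,None,fx=2.58,fy=2.58,interpolation=cv2.INTER_CUBIC))
E
```

```text
(no output)
```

View pics/w1c.png

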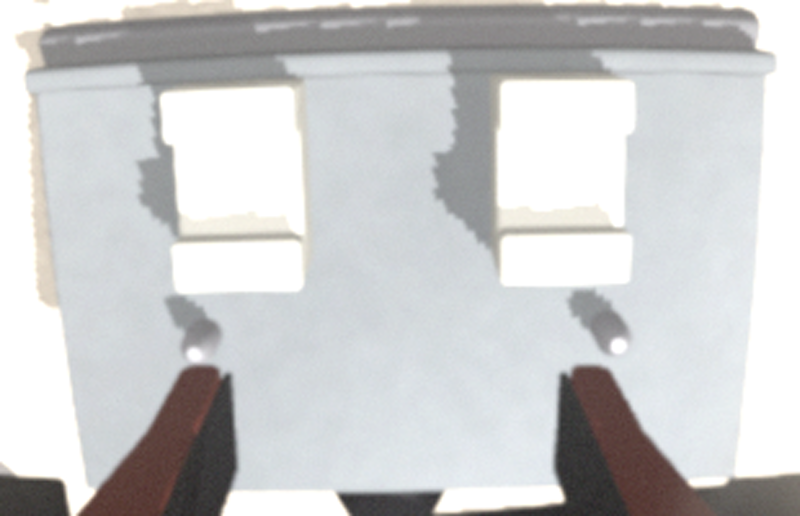

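```bash
cat > f.py <<'E'
from h import *
from scipy.optimize import least_squares
v=np.load("v1.npz"); p=v["p"]; R=Ro.from_matrix(v["R"])
C=lambda a:np.array([165,135])+np.array(a)/2.58
px=C([[618,346],[194,355],[733,486],[88,486],[773,57],[30,72]])
P=np.array([[16,70,20],[16,-70,20],[80,125,0],[80,-125,0],[-80,125,10],[-80,-125,10]])
f=lambda q:(wproj(deck([q[0],q[1],60],q[2],P),p,R)-px).ravel()
r=least_squares(f,[526,-6,-8],x_scale=[10,10,1]); print(r.x,np.round(r.fun.reshape(-1,2),1).tolist())
print("tips",deck([*r.x[:2],60],r.x[2],P[:2]).round(1).tolist())
n=rot([0,-30,r.x[2]]).apply([0,0,1])
def todeck(X): return rot([0,-30,r.x[2]]).inv().apply(X-[*r.x[:2],60])
for nm,c in(("a",[[497,78],[635,78],[632,285],[500,283]]),("b",[[161,89],[302,85],[304,289],[174,293]])):
    X=todeck(hit(C(c),p,R,deck([*r.x[:2],60],r.x[2],[[0,0,36]])[0],n)); print(nm,X.round(1).tolist(),X.mean(0).round(1))
E
python3 f.py
```

```text
[528.12309978  -6.09228669  -6.94071079] [[0.1, 1.5], [0.2, 0.5], [0.7, -1.1], [-1.6, 2.4], [3.4, 0.3], [-3.0, -0.2]]
tips [[540.4, 62.9, 85.3], [523.5, -76.0, 85.3]]
a [[-73.9, 27.6, 36.0], [-74.1, 68.2, 36.0], [-11.2, 69.5, 36.0], [-12.6, 28.7, 36.0]] [-42.9  48.5  36. ]
b [[-73.4, -70.2, 36.0], [-72.9, -28.4, 36.0], [-11.7, -30.3, 36.0], [-11.0, -70.7, 36.0]] [-42.2 -49.9  36. ]
```

```bash
python3 - <<'E'
from h import *
D=([527.5,-6,60],-7.2); e=[-90,-30,-7.2]
for q in([-41,48.5,60],[-41,48.5,4],[-41,48.5,110]): go(deck(*D,[q])[0],e)
E
```

```text
shift [-20.2, 90.3, 46.9] turn [0.006, -0.011, 0.0] rows>= 2.5
shift [-20.2, 146.3, 47.3] turn [0.006, -0.011, 0.0] rows>= 3.7
shift [-20.2, 40.3, 46.6] turn [0.006, -0.011, 0.0] rows>= 1.6
```

>>> servo_tool:
  targets:
    - [80, [-20, 60, 47], [0.006, -0.011, 0]]
    - [80, [-20, 80, 47], [0.006, -0.011, 0]]
    - [80, [-20, 90, 47], [0.006, -0.011, 0]]
    - [80, [-20, 90, 47], [0.006, -0.011, 0]]
    - [80, [-20, 110, 47], [0.006, -0.011, 0]]
    - [80, [-20, 128, 47], [0.006, -0.011, 0]]
    - [80, [-20, 140, 47], [0.006, -0.011, 0]]
    - [80, [-20, 146, 47], [0.006, -0.011, 0]]
    - [80, [-20, 146, 47], [0.006, -0.011, 0]]

```text
time: 3.57
tcp_pos: [514.0, 49.5, 82.8]
eef_rot: [-90.2, -26.4, -7.2]
wrist_force: [-0.8, 0.5, 0.6]
gripper_width: 0.681
```

```bash
python3 - <<'E'
from h import *
s=robot.get_state(); print(np.round(s["joints"],1),np.round(s["dq"],1))
D=([527.5,-6,60],-7.2)
print(deck(*D,[[-41,48.5,4]]), rot([0,-30,-7.2]).inv().apply(pose()[0]-D[0]))
E
```

```text
[  8.4  24.1 128.6 -75.1   7.3  -0.9] [-1.4  3.   0.1  0.2 -0.6 -0.4]
[[496.3673745   46.81844181  42.96410162]] [-6.2449741  53.33383698 29.95804902]
```

The tilted approach runs into the limits of joints 4 and 5, near the wrist singularity. I'll back off, fit the arm's kinematics from the states I have, and choose tilts that it can reach.

>>> servo_tool:
  targets:
    - [80, [0, -40, 0], [0, 0, 0]]
    - [80, [0, -80, 0], [0, 0, 0]]
    - [80, [0, -80, 0], [0, 0, 0]]
    - [80, [0, -80, 0], [0, 0, 0]]

```text
time: 3.9
tcp_pos: [477.2, 53.1, 154.5]
eef_rot: [-90.2, -26.3, -7.3]
wrist_force: [0.6, -0.1, 0.7]
gripper_width: 0.688
```

```bash
cat > k.py <<'E'
from h import *
from scipy.optimize import least_squares
L0=np.array([0,400,500,500,250.])
def fk(q,L,sg=1,n=Ro.identity()):
    q=np.radians(q); a1,d1,L2,L3,L6=L
    R1=Ro.from_euler('z',q[0]); 
    Rf=R1*Ro.from_euler('y',q[1]+q[2]); 
    Rt=Rf*Ro.from_euler('z',sg*q[3])*Ro.from_euler('y',q[4])*Ro.from_euler('z',sg*q[5])
    w=R1.apply([a1,0,d1])+(R1*Ro.from_euler('y',q[1])).apply([0,0,L2])+Rf.apply([0,0,L3])
    return w+Rt.apply([0,0,L6]),Rt
E
cat > fit.py <<'E'
from k import *
J=[([66.635,24.283,93.429,-.001,62.373,-1.09],[236.689,577.87,221.933],[-90.085,0,-22.274]),
 ([3.0,4.0,137.1,-31.3,10.9,-49.4],[435.66,4.23,179.94],[-90,-30.05,-8.29]),
 ([8.4,24.1,128.6,-75.1,7.3,-.9],[514,49.5,82.8],[-90.2,-26.4,-7.2])]
s=robot.get_state(); J.append((list(s["joints"]),list(s["tcp_pos"]),list(s["eef_rot"])))
print(np.round(s["joints"],2),np.round(s["tcp_pos"],1),np.round(s["eef_rot"],1))
for sg in(1,-1):
    N=[fk(q,L0,sg)[1].inv()*rot(e) for q,p,e in J]
    print(sg,[np.degrees((N[0].inv()*n).magnitude()).round(2) for n in N], N[0].as_matrix().round(2).tolist())
    r=least_squares(lambda L:np.concatenate([fk(q,L,sg)[0]-p for q,p,e in J]),L0,x_scale=100); print(r.x.round(1),np.abs(r.fun).max())
E
python3 fit.py
```

```text
[  9.93  11.73 130.74 -32.6   14.52 -42.72] [477.2  53.1 154.5] [-90.2 -26.3  -7.3]
1 [np.float64(0.0), np.float64(0.05), np.float64(0.11), np.float64(0.0)] [[-0.0, -0.0, -1.0], [-1.0, -0.0, 0.0], [-0.0, 1.0, -0.0]]
[ 60.2 138.  501.4 397.6 179.2] 10.43957055230635
-1 [np.float64(0.0), np.float64(158.36), np.float64(149.89), np.float64(147.1)] [[-0.04, -0.0, -1.0], [-1.0, -0.0, 0.04], [-0.0, 1.0, 0.0]]
[297.1 -43.6 326.4 233.7 -70.1] 26.709552416413928
```

```bash
sed -i 's/a1,d1,L2,L3,L6=L/a1,d1,L2,L3,L6,a3,a6=L/; s/Rf.apply(\[0,0,L3\])/Rf.apply([a3,0,L3])/; s/return w+Rt.apply(\[0,0,L6\])/return w+(Rt*Ro.from_euler("z",-sg*q[5])).apply([a6,0,L6])/; s/500,250\.\])/500,250.,0,0])/' k.py; sed -i 's/for sg in(1,-1)/for sg in(1,)/; s/print(r.x.round(1)/np.savez("L",L=r.x,N=N[0].as_matrix()); print(r.x.round(1)/' fit.py; python3 fit.py
```

```text
[  9.93  11.73 130.74 -32.6   14.52 -42.72] [477.2  53.1 154.5] [-90.2 -26.3  -7.3]
1 [np.float64(0.0), np.float64(0.05), np.float64(0.11), np.float64(0.0)] [[-0.0, -0.0, -1.0], [-1.0, -0.0, 0.0], [-0.0, 1.0, -0.0]]
[ 31.7 234.5 533.1 440.8 249.5  49.5  -6.6] 10.90425921496481
```

```bash
sed -i 's/a3,a6=L/a3,a6,a2,b=L/; s/apply(\[0,0,L2\])/apply([a2,0,L2])/; s/R1.apply(\[a1,0,d1\])/R1.apply([a1,b,d1])/; s/250.,0,0\])/250.,0,0,0,0])/' k.py; sed -i 's/,np.abs(r.fun).max())/,r.fun.round(1))/' fit.py; python3 fit.py
```

```text
[  9.93  11.73 130.74 -32.6   14.52 -42.72] [477.2  53.1 154.5] [-90.2 -26.3  -7.3]
1 [np.float64(0.0), np.float64(0.05), np.float64(0.11), np.float64(0.0)] [[-0.0, -0.0, -1.0], [-1.0, -0.0, 0.0], [-0.0, 1.0, -0.0]]
[  1.7 310.8 564.1 484.1 309.9  77.6  -0.   -1.5  11.9] [ 0.  -0.  -0.   0.   0.  -0.   0.  -0.  -0.  -0.  -0.   0.1]
```

```bash
cat >> k.py <<'E'
lo=np.array([-172.04,-51.8,4.93,-75.15,6.16,-145.62]); hi=np.array([172.04,120.97,147.93,255.16,154.13,145.62])
def ik(pos,T,q0=None):
    z=np.load("L.npz"); L=z["L"]; N=Ro.from_matrix(z["N"]); out=[]
    T=T if isinstance(T,Ro) else rot(T)
    def f(q):
        p,Rt=fk(q,L); return np.r_[(p-pos),500*(T.inv()*(Rt*N)).as_rotvec()]
    seeds=[q0] if q0 is not None else [[np.degrees(np.arctan2(pos[1],pos[0])),15,130,a,15,b] for a in(-60,0,60,120,180,240) for b in(-90,0,90)]
    for s in seeds:
        r=least_squares(f,np.clip(s,lo+1,hi-1),bounds=(lo,hi),x_scale=30)
        if r.cost<.5 and not any(np.abs(r.x-o).max()<2 for o in out): out.append(r.x)
    return [o.round(1) for o in out]
E
cat > plan.py <<'E'
from k import *
D=([527.5,-6,60],-7.2)
for y in(48.5,-50):
  for pit in(0,-10):
    for yw in(-7.2,172.8):
      print("foam",y,pit,yw,*ik(deck(*D,[[-41,y,8]])[0],Ro.from_euler('z',yw,degrees=True)*Ro.from_euler('y',pit if yw<90 else -pit,degrees=True)*Ro.from_euler('x',-90,degrees=True)))
RD=rot([0,-30,-7.2])
for lean in(-30,-20,-10,0,10,20,30):
  for s in(1,-1):
    # tool: y=-n leaned about deck x, z=s*deckx
    B=Ro.from_matrix(np.c_[[0,-s,0],[0,0,-1],[s,0,0]]); T=RD*Ro.from_euler('x',lean,degrees=True)*B
    for h in(20,60): print("seat",lean,s,h,*ik(deck(*D,[[16,0,h]])[0],T))
    TP=rot([0,0,-15])*Ro.from_euler('x',lean,degrees=True)*B
    print("   plate",*ik(np.array([428,315,14.]),TP))
E
python3 plan.py
```

```text
foam 48.5 0 -7.2 [  4.1  30.3 115.    0.   34.7 -78.7]
foam 48.5 0 172.8 [  4.1  30.3 115.   -0.   34.7 101.3]
foam 48.5 -10 -7.2 [  5.4  28.2 121.5  -6.2  20.7 -71.8]
foam 48.5 -10 172.8 [  5.4  28.2 121.5  -6.2  20.6 108.2]
foam -50 0 -7.2 [ -7.4  29.7 116.5  -0.   33.8 -90.2]
foam -50 0 172.8 [ -7.4  29.7 116.5   0.   33.8  89.8]
foam -50 -10 -7.2 [-7.400e+00  2.750e+01  1.231e+02  1.000e-01  1.930e+01 -9.030e+01]
foam -50 -10 172.8 [-7.400e+00  2.750e+01  1.231e+02  1.000e-01  1.930e+01  8.970e+01]
seat -30 1 20 [ 19.9  32.7 121.2 -73.6  42.   99.4]
seat -30 1 60 [ 21.1  27.5 123.1 -69.3  43.6  95. ]
   plate [ 43.8  46.1  93.8 -16.3  67.2  68.8]
seat -30 -1 20 [ 19.9  32.7 121.2 -73.6  42.  -80.6]
seat -30 -1 60 [ 21.1  27.5 123.1 -69.3  43.6 -85. ]
   plate [  43.8   46.1   93.8  -16.3   67.2 -111.2]
seat -20 1 20
seat -20 1 60 [ 15.7  23.2 126.7 -73.3  31.3  93.6]
   plate [ 41.4  41.8  99.6 -13.2  56.1  65.5]
seat -20 -1 20
seat -20 -1 60 [ 15.7  23.2 126.7 -73.3  31.3 -86.4]
   plate [  41.4   41.8   99.6  -13.2   56.1 -114.5]
seat -10 1 20
seat -10 1 60
   plate [ 38.5  38.
[... 401 characters left out ...]
  23.5  30.2]
seat 10 -1 20 [ -8.   25.3 129.8 115.1  11.5  63.7]
seat 10 -1 60 [ -8.1  19.2 131.5  92.6  10.5  86.6]
   plate
seat 20 1 20 [ -15.8   27.5  128.7   97.    24.3 -105.9]
seat 20 1 60 [-16.3  21.5 130.6  87.4  24.3 -95.8]
   plate [ 26.5  34.4 120.6  53.3  18.6  -8.6]
seat 20 -1 20 [-15.8  27.5 128.7  97.   24.3  74.1]
seat 20 -1 60 [-16.3  21.5 130.6  87.4  24.3  84.2]
   plate
seat 30 1 20 [ -22.4   31.1  126.5   87.9   36.6 -103.8]
seat 30 1 60 [-23.2  25.4 128.5  82.4  37.3 -97.8]
   plate [ 21.5  36.5 124.4  89.5  23.7 -49. ]
seat 30 -1 20 [-22.4  31.1 126.5  87.9  36.6  76.2]
seat 30 -1 60 [-23.2  25.4 128.5  82.4  37.2  82.2]
   plate [ 21.5  36.5 124.4  89.5  23.7 131. ]
```

```bash
python3 - <<'E'
from h import *
D=([527.5,-6,60],-7.2); e=[-90,-10,-7.2]
g=deck(*D,[[-45,48.5,7]])[0]; print(g)
for h in(90,50,0,): go(g+[0,0,h],e)
go([470,-150,260],[-90,0,-50],(g,rot(e)))
go([442,-325,115],[-90,0,-50],(g,rot(e)))
E
```

```text
[491.44241631  47.44060872  43.56217783]
shift [4.1, 25.3, -3.7] turn [0.005, -0.002, 0.285] rows>= 2.3
shift [-13.7, 61.2, -3.6] turn [0.005, -0.002, 0.285] rows>= 2.3
shift [-35.8, 106.0, -3.4] turn [0.005, -0.002, 0.285] rows>= 2.7
shift [41.0, -212.5, -198.6] turn [-0.065, 0.745, 0.166] rows>= 7.0
shift [10.1, -70.8, -375.7] turn [-0.065, 0.745, 0.166] rows>= 9.2
```

>>> servo_tool:
  targets:
    - [80, [4, 25, -3.6], [0.005, -0.002, 0.285]]
    - [80, [4, 25, -3.6], [0.005, -0.002, 0.285]]
    - [80, [4, 25, -3.6], [0.005, -0.002, 0.285]]
    - [80, [-13.7, 61, -3.6], [0.005, -0.002, 0.285]]
    - [80, [-22, 80, -3.6], [0.005, -0.002, 0.285]]
    - [80, [-30, 95, -3.6], [0.005, -0.002, 0.285]]
    - [80, [-35.8, 106, -3.5], [0.005, -0.002, 0.285]]
    - [80, [-35.8, 106, -3.5], [0.005, -0.002, 0.285]]

```text
time: 4.57
tcp_pos: [490.9, 46.9, 41.7]
eef_rot: [-90.0, -9.9, -7.2]
wrist_force: [0.5, -0.1, 0.2]
gripper_width: 0.688
```

```bash
python3 - <<'E'
from h import *
D=([527.5,-6,60],-7.2); s=robot.get_state()
print(np.round(s["joints"],1)); print(rot([0,-30,-7.2]).inv().apply(pose()[0]-D[0]).round(1))
p,R=pose(); im=robot.read_camera("wrist"); np.savez("v2",p=p,R=R.as_matrix(),im=im); cv2.imwrite("pics/w2.png",im)
E
```

```text
[  5.5  28.6 121.8  -6.4  20.  -71.5]
[-46.3  47.9   5.6]
```

View pics/w2.png

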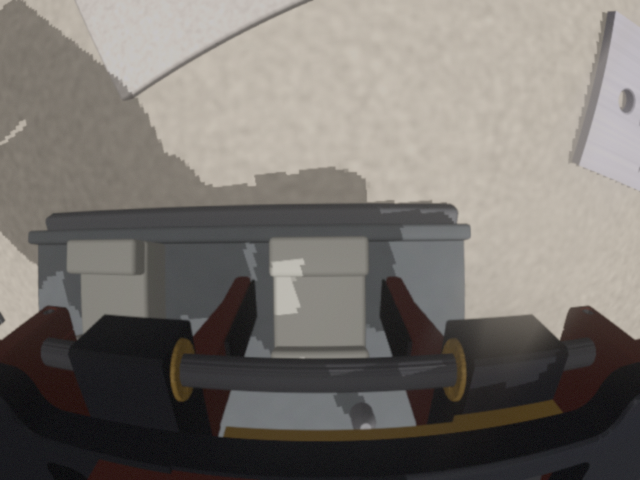

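The wrist view shows foam_a at (318,290), midway between the fingers at about 250 and 388. I'll grip and lift it.

>>> servo_tool:
  targets:
    - [255, [0, 0, 0], [0, 0, 0]]
    - [255, [0, 0, 0], [0, 0, 0]]
    - [255, [0, 0, 0], [0, 0, 0]]
    - [255, [0, 0, 0], [0, 0, 0]]
    - [255, [4, -20, 0], [0, 0, 0]]
    - [255, [11, -60, 0], [0, 0, 0]]
    - [255, [18, -98, 0], [0, 0, 0]]
    - [255, [25, -130, 0], [0, 0, 0]]
  grip_force: 15

```text
time: 5.28
tcp_pos: [494.8, 46.8, 178.1]
eef_rot: [-90.0, -10.1, -7.2]
wrist_force: [1.3, -0.6, -1.2]
gripper_width: 0.453
```

```bash
python3 - <<'E'
from k import *
e=[-90,0,-50]
go([455,-150,240],e); go([442,-325,200],e); go([442,-325,90],e)
print(ik(np.array([442,-325,90.]),e),robot.get_state()["joints"].round(1))
E
```

```text
shift [-3.6, -63.6, -200.2] turn [-0.066, 0.745, 0.168] rows>= 6.1
shift [-1.7, -22.7, -375.5] turn [-0.066, 0.745, 0.168] rows>= 9.0
shift [-21.1, 85.6, -375.5] turn [-0.066, 0.745, 0.168] rows>= 9.2
[array([-37.6,  28.9, 107.8,   0. ,  43.3, -77.6])] [  5.4  13.3 117.8  -3.5  39.  -74.9]
```

>>> servo_tool:
  targets:
    - [255, [-4, -64, -200], [-0.066, 0.745, 0.168]]
    - [255, [-4, -64, -200], [-0.066, 0.745, 0.168]]
    - [255, [-4, -64, -200], [-0.066, 0.745, 0.168]]
    - [255, [-4, -64, -200], [-0.066, 0.745, 0.168]]
    - [255, [-2, -23, -376], [-0.066, 0.745, 0.168]]
    - [255, [-2, -23, -376], [-0.066, 0.745, 0.168]]
    - [255, [-2, -23, -376], [-0.066, 0.745, 0.168]]
    - [255, [-2, -23, -376], [-0.066, 0.745, 0.168]]
    - [255, [-2, -23, -376], [-0.066, 0.745, 0.168]]
    - [255, [-2, -23, -376], [-0.066, 0.745, 0.168]]
    - [255, [-10, 20, -376], [-0.066, 0.745, 0.168]]
    - [255, [-16, 55, -376], [-0.066, 0.745, 0.168]]
    - [255, [-21, 86, -376], [-0.066, 0.745, 0.168]]
    - [255, [-21, 86, -376], [-0.066, 0.745, 0.168]]
    - [80, [-21, 86, -376], [-0.066, 0.745, 0.168]]
    - [80, [-21, 86, -376], [-0.066, 0.745, 0.168]]
    - [80, [-21, 86, -376], [-0.066, 0.745, 0.168]]
    - [80, [-10, 20, -376], [-0.066, 0.745, 0.168]]
    - [80, [-2, -23, -376], [-0.066, 0.745, 0.168]]

```text
time: 6.87
tcp_pos: [441.0, -324.6, 171.4]
eef_rot: [-90.0, 0.2, -50.0]
wrist_force: [-0.0, -1.1, 1.4]
gripper_width: 0.684
```

```bash
python3 - <<'E'
from h import *
D=([527.5,-6,60],-7.2); e=[-90,-10,-7.2]
g=deck(*D,[[-45,-50,7.5]])[0]; print(g)
for h in(140,60,15,0): go(g+[0,0,h],e)
im=robot.read_camera("top"); print([(np.round(d["point"]),round(d["confidence"],2)) for d in robot.mark_of("top","foam_b")])
cv2.imwrite("pics/t2.png",im)
E
```

```text
[478.84906413 -50.25135605  43.99519053]
shift [-185.9, -12.1, 205.3] turn [0.065, -0.745, -0.17] rows>= 6.6
shift [-185.7, 67.9, 205.4] turn [0.065, -0.745, -0.17] rows>= 6.8
shift [-185.5, 112.9, 205.4] turn [0.065, -0.745, -0.17] rows>= 7.2
shift [-185.5, 127.9, 205.4] turn [0.065, -0.745, -0.17] rows>= 7.3
[(array([483., -52.,  42.]), 0.69), (array([ 447., -330.,    4.]), 0.45)]
```

>>> servo_tool:
  targets:
    - [80, [-60, -12, 66], [0.02, -0.24, -0.055]]
    - [80, [-186, -12, 205], [0.065, -0.745, -0.17]]
    - [80, [-186, -12, 205], [0.065, -0.745, -0.17]]
    - [80, [-186, -12, 205], [0.065, -0.745, -0.17]]
    - [80, [-186, -12, 205], [0.065, -0.745, -0.17]]
    - [80, [-186, -12, 205], [0.065, -0.745, -0.17]]
    - [80, [-186, -12, 205], [0.065, -0.745, -0.17]]
    - [80, [-186, -12, 205], [0.065, -0.745, -0.17]]
    - [80, [-186, 28, 205], [0.065, -0.745, -0.17]]
    - [80, [-186, 68, 205.4], [0.065, -0.745, -0.17]]
    - [80, [-186, 95, 205.4], [0.065, -0.745, -0.17]]
    - [80, [-185.5, 113, 205.4], [0.065, -0.745, -0.17]]
    - [80, [-185.5, 122, 205.4], [0.065, -0.745, -0.17]]
    - [80, [-185.5, 127, 205.4], [0.065, -0.745, -0.17]]
    - [80, [-185.5, 127, 205.4], [0.065, -0.745, -0.17]]

```text
time: 8.22
tcp_pos: [480.4, -51.8, 43.7]
eef_rot: [-90.1, -10.2, -7.2]
wrist_force: [-0.6, -0.2, 0.3]
gripper_width: 0.687
```

```bash
python3 - <<'E'
from h import *
D=([527.5,-6,60],-7.2)
print(rot([0,-30,-7.2]).inv().apply(pose()[0]-D[0]).round(1))
robot.read_camera("wrist")
for d in robot.trace("wrist","foam_b"):
    y,x=np.nonzero(d["pixels"]); print(d["confidence"],x.min(),x.max(),y.min(),y.max(),len(x))
e=[-90,0,-50]; f=pose()
go(f[0]+[0,0,110],[-90,-10,-7.2]); go([455,-180,240],e); go([442,-340,200],e); go([442,-340,100],e)
E
```

```text
[-43.7 -51.3   6.4]
0.69 269 367 232 357 11659
shift [19.7, -108.2, -0.2] turn [0.002, -0.001, 0.005] rows>= 2.6
shift [25.5, -193.6, -130.8] turn [-0.066, 0.744, 0.172] rows>= 6.1
shift [25.5, -152.7, -291.1] turn [-0.066, 0.744, 0.172] rows>= 7.9
shift [7.6, -54.3, -290.9] turn [-0.066, 0.744, 0.172] rows>= 7.1
```

Foam_b spans columns 269 to 367, centred between the fingers. I'll grip it, lift it and drop it in the bin.

>>> servo_tool:
  targets:
    - [255, [0, 0, 0], [0, 0, 0]]
    - [255, [0, 0, 0], [0, 0, 0]]
    - [255, [0, 0, 0], [0, 0, 0]]
    - [255, [0, 0, 0], [0, 0, 0]]
    - [255, [4, -20, 0], [0, 0, 0]]
    - [255, [11, -60, 0], [0, 0, 0]]
    - [255, [20, -108, 0], [0, 0, 0]]
    - [255, [25, -150, 0], [0, 0, 0]]

```text
time: 8.98
tcp_pos: [478.0, -50.9, 189.4]
eef_rot: [-90.1, -10.1, -7.2]
wrist_force: [0.7, 1.0, -1.5]
gripper_width: 0.455
```

>>> servo_tool:
  targets:
    - [255, [0, -44, -131], [-0.066, 0.744, 0.172]]
    - [255, [0, -44, -131], [-0.066, 0.744, 0.172]]
    - [255, [0, -44, -131], [-0.066, 0.744, 0.172]]
    - [255, [0, -20, -291], [-0.066, 0.744, 0.172]]
    - [255, [0, -3, -291], [-0.066, 0.744, 0.172]]
    - [255, [0, -3, -291], [-0.066, 0.744, 0.172]]
    - [255, [0, -3, -291], [-0.066, 0.744, 0.172]]
    - [255, [0, -3, -291], [-0.066, 0.744, 0.172]]
    - [255, [-8, 40, -291], [-0.066, 0.744, 0.172]]
    - [255, [-14, 70, -291], [-0.066, 0.744, 0.172]]
    - [255, [-18, 96, -291], [-0.066, 0.744, 0.172]]
    - [255, [-18, 96, -291], [-0.066, 0.744, 0.172]]
    - [80, [-18, 96, -291], [-0.066, 0.744, 0.172]]
    - [80, [-18, 96, -291], [-0.066, 0.744, 0.172]]
    - [80, [-18, 96, -291], [-0.066, 0.744, 0.172]]
    - [80, [-10, 50, -291], [-0.066, 0.744, 0.172]]
    - [80, [-2, -3, -291], [-0.066, 0.744, 0.172]]

```text
time: 10.4
tcp_pos: [439.1, -338.6, 174.5]
eef_rot: [-90.1, 0.3, -49.9]
wrist_force: [1.3, 0.3, 0.5]
gripper_width: 0.686
```

```bash
python3 - <<'E'
from h import *
im=robot.read_camera("top"); print([(np.round(d["point"]),round(d["confidence"],2)) for d in robot.mark_of("top","foam_b")])
cv2.imwrite("pics/t3.png",cv2.resize(im[160:360,150:510],None,fx=2.2,fy=2.2))
# view pose over plate: straight down, yaw -105, TCP 150 above
e=[-90,0,-105]; go([440,-100,300],[-90,0,-70]); go([428,290,200],e)
E
```

```text
[(array([ 506., -522.,   -0.]), 0.64), (array([ 446., -332.,    6.]), 0.59), (array([ 438., -344.,   41.]), 0.49), (array([522., -75.,  84.]), 0.19)]
shift [-186.5, -120.2, 153.2] turn [-0.003, 0.35, 0.012] rows>= 6.5
shift [-493.9, -23.7, 394.9] turn [-0.007, 0.961, 0.011] rows>= 15.2
```

View pics/t3.png

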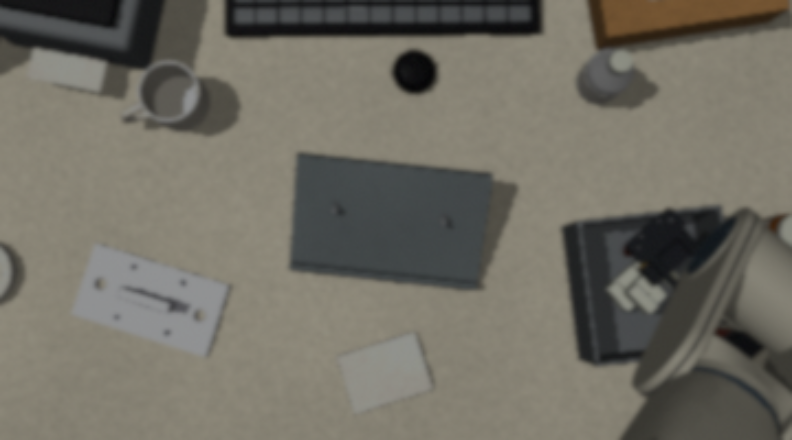

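The top view shows the slope empty apart from the pins, at about (338,210) and (448,222), and the foam in the bin at (637,288). Next I'll look at the plate with the wrist camera.

>>> servo_tool:
  targets:
    - [80, [-60, -100, 50], [0, 0.12, 0.01]]
    - [80, [-186, -110, 153], [0, 0.35, 0.01]]
    - [80, [-186, -110, 153], [0, 0.35, 0.01]]
    - [80, [-186, -110, 153], [0, 0.35, 0.01]]
    - [80, [-186, -110, 153], [0, 0.35, 0.01]]
    - [80, [-486, -24, 388], [-0.007, 0.961, 0.01]]
    - [80, [-486, -24, 388], [-0.007, 0.961, 0.01]]
    - [80, [-486, -24, 388], [-0.007, 0.961, 0.01]]
    - [80, [-486, -24, 388], [-0.007, 0.961, 0.01]]
    - [80, [-486, -24, 388], [-0.007, 0.961, 0.01]]
    - [80, [-486, -24, 388], [-0.007, 0.961, 0.01]]
    - [80, [-486, -24, 388], [-0.007, 0.961, 0.01]]
    - [80, [-486, -24, 388], [-0.007, 0.961, 0.01]]
    - [80, [-486, -24, 388], [-0.007, 0.961, 0.01]]
    - [80, [-486, -24, 388], [-0.007, 0.961, 0.01]]
    - [80, [-486, -24, 388], [-0.007, 0.961, 0.01]]
    - [80, [-486, -24, 388], [-0.007, 0.961, 0.01]]
    - [80, [-486, -24, 388], [-0.007, 0.961, 0.01]]

```text
time: 12.0
tcp_pos: [424.4, 285.9, 198.8]
eef_rot: [-90.6, 0.4, -104.8]
wrist_force: [-0.5, 0.4, 0.4]
gripper_width: 0.686
```

```bash
python3 - <<'E'
from h import *
s=robot.get_state(); print(np.round(s["joints"],1),np.round(s["dq"],1))
p,R=pose(); im=robot.read_camera("wrist"); print(p,R.as_euler('xyz',degrees=True))
np.savez("v3",p=p,R=R.as_matrix(),im=im)
print([(np.round(d["point"],1).tolist(),round(d["confidence"],2)) for d in robot.mark_of("wrist","plate")])
ts=robot.trace("wrist","plate")
if ts:
    m=ts[0]["pixels"]; y,x=np.nonzero(m); print(ts[0]["confidence"],x.min(),x.max(),y.min(),y.max(),len(x))
    np.save("m3",m)
    x0,x1,y0,y1=x.min()-15,x.max()+15,max(0,y.min()-15),y.max()+15; k=min(800/(x1-x0),600/(y1-y0)); x0=max(0,x0)
    print(x0,y0,k); cv2.imwrite("pics/w3c.png",cv2.resize(im[y0:y1,x0:x1],None,fx=k,fy=k,interpolation=cv2.INTER_CUBIC))
else: cv2.imwrite("pics/w3c.png",im)
E
```

```text
[ 32.2  16.6 108.7   0.9  54.8  46.4] [-3.6 -1.6  2.4 -1.2  0.9 -3.1]
[424.39679279 285.86516234 198.77654228] [ -90.63290526    0.41035505 -104.79228517]
[([428.9, 314.4, 0.1], 0.88)]
0.74 264 374 89 283 19335
249 74 2.6785714285714284
```

View pics/w3c.png

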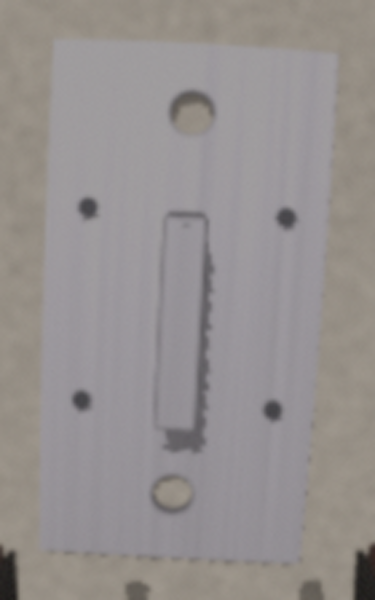

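```bash
cat > pf.py <<'E'
from h import *
from scipy.optimize import least_squares
v=np.load("v3.npz"); p=v["p"]; R=Ro.from_matrix(v["R"])
C=lambda a:np.array([249,74])+(np.array(a))/2.67857
# tool x=-y plate side: image up = +y plate, image right = +x (camera x = tool z)
px=C([[192,112],[173,493],[53,40],[338,52],[300,563],[42,550],[167,216],[206,216],[193,430],[156,428]])
P=np.array([[0,70,8],[0,-70,8],[-50,95,8],[50,95,8],[50,-95,8],[-50,-95,8],[-7,35,48],[7,35,48],[7,-35,48],[-7,-35,48]])
for sc in(1,):
    f=lambda q:(wproj(rot([0,0,q[2]]).apply(P)+[q[0],q[1],0],p,R)-px).ravel()
    r=least_squares(f,[428,315,-15],x_scale=[10,10,1]); print(r.x,np.round(r.fun.reshape(-1,2),1).tolist())
E
python3 pf.py
```

```text
[429.33688734 311.76918355 -17.55575099] [[-0.0, -0.1], [0.1, 0.7], [-0.1, -0.9], [0.0, -0.2], [0.3, -0.1], [-0.7, -0.1], [-1.3, -0.9], [0.9, -0.1], [1.5, 1.0], [-0.8, 0.9]]
```

```bash
cat > route.py <<'E'
from k import *
from scipy.spatial.transform import Slerp
LEAN=22
B=Ro.from_matrix(np.c_[[0,-1,0],[0,0,-1],[1,0,0]]); lean=lambda a=LEAN:Ro.from_euler('x',a,degrees=True)
PL=np.array([429.3,311.8,0]); PY=-17.6; RP=rot([0,0,PY])
DC=[527.5,-6,60]; DY=-7.2; RD=rot([0,-30,DY])
off=np.array([0,7,15.])   # TCP in plate frame
def pp(pl,h=0,a=LEAN): return PL+RP.apply(off)+[0,0,h], RP*lean(a)*B
def sp(h,dx=0,dy=0): return deck(DC,DY,[off+[16+dx,dy,h]])[0], RD*lean()*B
if __name__=="__main__":
    cur=pose(); print(np.round(robot.get_state()["joints"],1)); q=robot.get_state()["joints"]
    W=[cur,pp(0,90,0),pp(0,90),pp(0,0),pp(0,150),sp(140),sp(60),sp(22),sp(0)]
    for a,b in zip(W,W[1:]):
        sl=Slerp([0,1],Ro.concatenate([a[1],b[1]])); m=0
        for t in np.linspace(0,1,7)[1:]:
            r=ik(a[0]+(b[0]-a[0])*t,sl(t),q)
            if not r: print("fail",t); continue
            m=max(m,np.abs(r[0]-q).max()); q=r[0]
        print(np.round(b[0]),q,"maxstep",m)
    go(*pp(0,90,0)); go(*pp(0,90)); go(*pp(0,40)); go(*pp(0,0))
E
python3 route.py
```

```text
[ 31.8  16.5 108.9   0.9  54.9  46.3]
[431. 318. 105.] [ 35.2  26.7 109.    0.   44.3  52.8] maxstep 1.8692157691031142
[431. 318. 105.] [ 26.2  23.4 120.4  38.7  25.6  10.1] maxstep 11.1
[431. 318.  15.] [ 26.2  34.6 121.3  62.4  17.8 -15.3] maxstep 5.300000000000001
[431. 318. 165.] [ 26.2  16.7 118.7  30.1  32.6  19.9] maxstep 8.600000000000001
[465.   9. 202.] [-18.1   6.8 133.   63.8  30.5 -70.9] maxstep 19.300000000000004
[505.   4. 133.] [-16.9  19.8 131.   83.8  26.7 -92.5] maxstep 3.700000000000003
[524.   2. 100.] [ -16.4   25.6  129.3   92.6   26.4 -101.8] maxstep 1.6000000000000085
[535.   0.  81.] [ -16.2   28.8  128.2   97.    26.5 -106.5] maxstep 0.8000000000000114
shift [-36.8, 93.9, -1.6] turn [0.012, 0.045, -0.005] rows>= 2.4
shift [-36.8, 93.9, -1.6] turn [0.021, 0.042, 0.379] rows>= 3.1
shift [-36.5, 143.9, -1.0] turn [0.021, 0.042, 0.379] rows>= 3.6
shift [-36.3, 183.9, -0.5] turn [0.021, 0.042, 0.379] rows>= 4.5
```

All feasible and continuous. I'll move to just above the grasp, then go down.

>>> servo_tool:
  targets:
    - [80, [-37, 94, -1.5], [0.021, 0.042, 0.13]]
    - [80, [-37, 94, -1.5], [0.021, 0.042, 0.26]]
    - [80, [-37, 94, -1.5], [0.021, 0.042, 0.379]]
    - [80, [-37, 94, -1.5], [0.021, 0.042, 0.379]]
    - [80, [-37, 94, -1.5], [0.021, 0.042, 0.379]]
    - [80, [-37, 120, -1], [0.021, 0.042, 0.379]]
    - [80, [-36.5, 143.9, -1], [0.021, 0.042, 0.379]]
    - [80, [-36.5, 143.9, -1], [0.021, 0.042, 0.379]]
    - [80, [-36.5, 143.9, -1], [0.021, 0.042, 0.379]]

```text
time: 12.9
tcp_pos: [431.1, 317.5, 54.2]
eef_rot: [-90.1, 21.9, -107.8]
wrist_force: [-0.0, -0.0, 0.2]
gripper_width: 0.69
```

```bash
python3 - <<'E'
from route import *
print(robot.get_state()["joints"].round(1)); p,R=pose(); print((R.inv()*pp(0)[1]).as_rotvec(True).round(2))
go(*pp(0,0))
E
```

```text
[ 26.1  29.5 121.2  49.6  20.8  -1.8]
[ 0.05 -0.16  0.1 ]
shift [13.6, 36.7, 0.0] turn [0.001, -0.003, 0.002] rows>= 0.9
```

>>> servo_tool:
  targets:
    - [80, [7, 18, 0], [0, -0.003, 0]]
    - [80, [11, 30, 0], [0, -0.003, 0]]
    - [80, [13.6, 36.5, 0], [0, -0.003, 0]]
    - [80, [13.6, 36.5, 0], [0, -0.003, 0]]
    - [130, [13.6, 36.5, 0], [0, -0.003, 0]]
    - [180, [13.6, 36.5, 0], [0, -0.003, 0]]
    - [220, [13.6, 36.5, 0], [0, -0.003, 0]]
    - [255, [13.6, 36.5, 0], [0, -0.003, 0]]
    - [255, [13.6, 36.5, 0], [0, -0.003, 0]]
    - [255, [13.6, 36.5, 0], [0, -0.003, 0]]
    - [255, [13.6, 36.5, 0], [0, -0.003, 0]]
  grip_force: 50

```text
time: 13.82
tcp_pos: [431.7, 319.9, 15.5]
eef_rot: [-89.9, 22.0, -107.4]
wrist_force: [-0.7, 0.7, 0.7]
gripper_width: 0.195
```

```bash
python3 - <<'E'
from route import *
p,R=pose(); print("tcp in plate est",RP.inv().apply(p-PL).round(1),(R.inv()*pp(0)[1]).as_rotvec(True).round(2),robot.get_state()["moment"].round(2))
go(p+[0,0,60],R); go(p+[0,0,150],R)
E
```

```text
tcp in plate est [-0.2  8.4 15.5] [0.   0.16 0.02] [-0.21  0.09  0.01]
shift [-22.5, -55.6, 0.1] turn [0.0, 0.0, 0.0] rows>= 1.4
shift [-56.2, -139.1, 0.1] turn [0.0, 0.0, 0.0] rows>= 3.6
```

>>> servo_tool:
  targets:
    - [255, [0, 0, 0], [0, 0, 0]]
    - [255, [0, 0, 0], [0, 0, 0]]
    - [255, [0, 0, 0], [0, 0, 0]]
    - [255, [0, 0, 0], [0, 0, 0]]

```text
time: 14.15
tcp_pos: [431.3, 320.0, 15.4]
eef_rot: [-90.0, 22.0, -107.4]
wrist_force: [-2.6, 0.2, 4.9]
gripper_width: 0.156
```

>>> servo_tool:
  targets:
    - [255, [-3, -8, 0], [0, 0, 0]]
    - [255, [-8, -20, 0], [0, 0, 0]]
    - [255, [-15, -37, 0], [0, 0, 0]]
    - [255, [-22, -55, 0], [0, 0, 0]]
    - [255, [-22, -55, 0], [0, 0, 0]]
    - [255, [-22, -55, 0], [0, 0, 0]]

```text
time: 14.65
tcp_pos: [432.0, 319.7, 74.8]
eef_rot: [-89.9, 22.0, -107.4]
wrist_force: [-0.1, -0.6, -5.2]
gripper_width: 0.156
```

```bash
python3 - <<'E'
from route import *
s=robot.get_state(); print(s["wrist_force"].round(1),s["moment"].round(2),s["joints"].round(1))
p,R=pose(); im=robot.read_camera("wrist"); np.savez("v4",p=p,R=R.as_matrix(),im=im); cv2.imwrite("pics/w4.png",im)
E
```

```text
[-0.1 -0.6 -5.2] [-0.47  0.21 -0.01] [ 26.3  27.1 120.8  44.8  22.5   3.3]
```

View pics/w4.png

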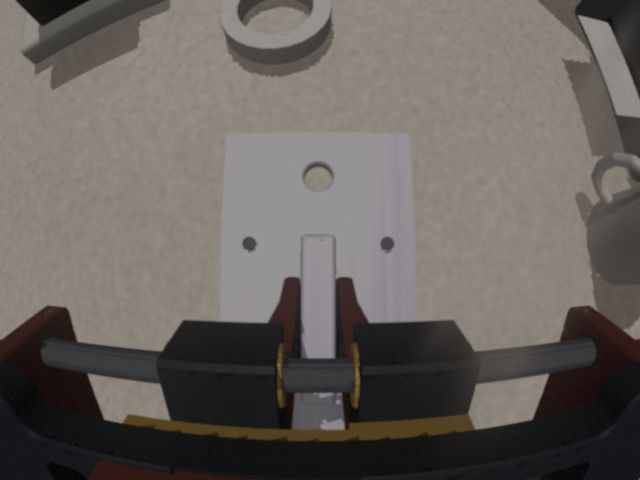

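The plate is held, with the rib between the pads at about (318,290), the far hole at (318,176) and a weight of about 5.2 N. I'll fit how it sits in the gripper.

```bash
cat > gf.py <<'E'
from route import *
v=np.load("v4.npz"); p=v["p"]; R=Ro.from_matrix(v["R"])
px=np.array([[318,176],[227,133],[411,133],[302,236],[335,236]])
P=np.array([[0,70,8],[-50,95,8],[50,95,8],[-7,35,48],[7,35,48.]])
# plate->tool: tool = B^-1 lean^-1 (X-off)
def f(q):
    X=(lean(q[0])*B).inv().apply(P-[q[3],q[1],q[2]]); return (wproj(R.apply(X)+p,p,R)-px).ravel()
r=least_squares(f,[22,8,15,0],x_scale=[5,5,5,5]); print("lean,y,z,x",r.x.round(2),r.fun.round(1))
r=least_squares(lambda q:f([q[0],q[1],15.4,0]),[22,8],x_scale=5); print("lean,y (z=15.4)",r.x.round(2),r.fun.round(1))
r=least_squares(lambda q:f([22,q[0],15.4,0]),[8],x_scale=5); print("y only",r.x.round(2),r.fun.round(1))
E
python3 gf.py
```

```text
lean,y,z,x [20.34  8.13 18.45 -1.38] [ 0.5 -0.3 -0.2  0.  -0.9  0.1 -0.8  0.1  1.2  0.1]
lean,y (z=15.4) [21.19  8.75] [-2.2  0.  -3.5  0.3 -2.5  0.1 -4.6 -0.2 -2.  -0.2]
y only [8.79] [-2.2  0.7 -3.   1.3 -3.   1.2 -4.6 -1.1 -2.  -1.1]
```

```bash
sed -i 's/off=np.array(\[0,7,15.\])/off=np.array([0,8.5,15.4])/; s/DC=\[527.5,-6,60\]/DC=[527,-7.4,60]/' route.py; python3 - <<'E'
from route import *
q=robot.get_state()["joints"]; W=[pose(),(pose()[0]+[0,0,110],pose()[1]),sp(140,0,-30),sp(50,0,-60)]
for a,b in zip(W,W[1:]):
    sl=Slerp([0,1],Ro.concatenate([a[1],b[1]])); m=0
    for t in np.linspace(0,1,9)[1:]:
        r=ik(a[0]+(b[0]-a[0])*t,sl(t),q)
        if not r: print("fail"); continue
        m=max(m,np.abs(r[0]-q).max()); q=r[0]
    print(b[0].round(),q,m); go(*b)
E
```

```text
[431. 319. 184.] [ 26.3  14.8 117.9  28.   35.   22.3] 3.165269983452976
shift [-41.1, -102.0, 0.1] turn [0.0, 0.0, 0.0] rows>= 2.6
[461. -21. 203.] [-23.3   7.3 132.4  62.   33.6 -73.4] 15.0
shift [244.7, -237.2, 130.4] turn [0.418, -0.357, 0.048] rows>= 8.8
[502. -56. 125.] [-25.8  21.9 129.2  77.8  31.  -94.5] 2.8999999999999915
shift [293.8, -172.9, 179.9] turn [0.418, -0.357, 0.048] rows>= 9.2
```

>>> servo_tool:
  targets:
    - [255, [-10, -25, 0], [0, 0, 0]]
    - [255, [-25, -62, 0], [0, 0, 0]]
    - [255, [-41, -102, 0], [0, 0, 0]]
    - [255, [-10, -116, 15], [0.045, -0.038, 0.005]]
    - [255, [20, -130, 29], [0.09, -0.077, 0.01]]
    - [255, [50, -144, 43], [0.135, -0.115, 0.016]]
    - [255, [80, -158, 58], [0.18, -0.154, 0.02]]
    - [255, [110, -172, 72], [0.225, -0.192, 0.026]]
    - [255, [140, -187, 86], [0.27, -0.23, 0.031]]
    - [255, [170, -201, 100], [0.315, -0.269, 0.036]]
    - [255, [200, -216, 113], [0.35, -0.3, 0.04]]
    - [255, [225, -228, 124], [0.39, -0.333, 0.045]]
    - [255, [244, -237, 130], [0.418, -0.357, 0.048]]
    - [255, [255, -224, 140], [0.418, -0.357, 0.048]]
    - [255, [270, -205, 154], [0.418, -0.357, 0.048]]
    - [255, [283, -187, 168], [0.418, -0.357, 0.048]]
    - [255, [294, -173, 180], [0.418, -0.357, 0.048]]
    - [255, [294, -173, 180], [0.418, -0.357, 0.048]]
    - [255, [294, -173, 180], [0.418, -0.357, 0.048]]
    - [255, [294, -173, 180], [0.418, -0.357, 0.048]]

```text
time: 16.37
tcp_pos: [501.0, -55.6, 124.5]
eef_rot: [-58.2, 19.0, -85.8]
wrist_force: [0.3, -0.3, -4.2]
gripper_width: 0.155
```

```bash
python3 - <<'E'
from route import *
s=robot.get_state(); print(s["wrist_force"].round(1),s["moment"].round(2),s["joints"].round(1),s["dq"].round(1))
p,R=pose(); im=robot.read_camera("wrist"); np.savez("v5",p=p,R=R.as_matrix(),im=im)
print("tcp deck",RD.inv().apply(p-DC).round(1),(R.inv()*sp(0)[1]).as_rotvec(True).round(2))
print([(np.round(d["point"],1).tolist(),round(d["confidence"],2)) for d in robot.mark_of("wrist","pin_left")])
print(wproj(deck(DC,DY,[[16,70,20],[16,70,0]]),p,R).round(1))
im=cv2.convertScaleAbs(im,alpha=1.4); im=im[:330,120:540]; cv2.imwrite("pics/w5.png",cv2.resize(im,None,fx=1.8,fy=1.8,interpolation=cv2.INTER_CUBIC))
E
```

```text
[ 0.3 -0.3 -4.2] [-0.43  0.74  0.01] [-25.8  21.9 129.2  77.6  31.  -94.2] [ 0.3 -2.   0.1  0.   0.1 -0. ]
tcp deck [ 15.1 -51.   65.7] [ 0.1  -0.07 -0.06]
[([534.7, 62.6, 82.7], 0.93)]
[[318.6 106. ]
 [318.6 118.5]]
```

View pics/w5.png

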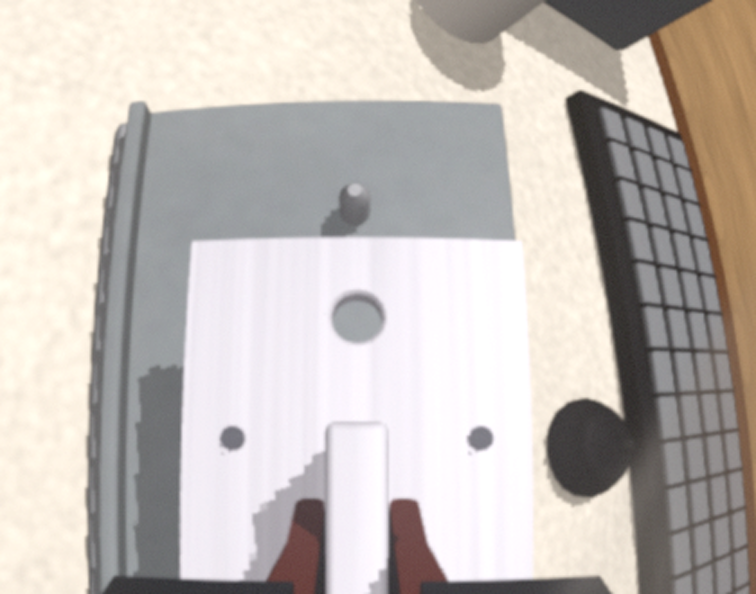

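```bash
cat > rel.py <<'E'
from route import *
v=np.load("v5.npz"); p=v["p"]; R=Ro.from_matrix(v["R"])
C=lambda a:np.array([120,0])+(np.array(a)+.5)/1.8-.5
px=C([[358,317],[192,240],[522,240],[329,424],[387,424]])
P=np.array([[0,70,8],[-50,95,8],[50,95,8],[-7,35,48],[7,35,48.]])
def f(q):
    X=(lean(q[0])*B).inv().apply(P-[q[3],q[1],q[2]]); return (wproj(R.apply(X)+p,p,R)-px).ravel()
TD=RD.inv().apply(p-DC); 
for nm,g in(("full",f),("l,x",lambda q:f([q[0],8.5,15.4,q[3]])),("x,y",lambda q:f([22,q[1],15.4,q[3]])),):
    r=least_squares(g,[22,8,15,0],x_scale=5); q=r.x.copy()
    if nm=="l,x": q[1:3]=8.5,15.4
    if nm=="x,y": q[0]=22;q[2]=15.4
    print(nm,q.round(2),np.abs(r.fun).max().round(2))
    # seen plate frame: X_plate = lean*B*tool + off
    zt=20-(TD[2]-15.4)
    def toplate(u,z):
        o,d=wray(C(u),p,R); o=R.inv().apply(o-p); d=R.inv().apply(d)
        A=lean(q[0])*B; o=A.apply(o)+[q[3],q[1],q[2]]; d=A.apply(d); return o+d*((z-o[2])/d[:,2])[:,None]
    print("  tip",toplate([[354,189]],zt).round(1)," need move dx,dy:",(toplate([[354,189]],zt)[0,:2]-[0,70]).round(2))
    E=toplate([[501,104],[513,238],[210,100]],zt-20); print("  deck edges",E.round(1).tolist(),"upper-edge rel yaw",np.degrees(np.arctan2(*(E[0]-E[1])[:2])).round(2))
    print("  foot below", toplate([[354,222]],zt-20).round(1))
print("nominal dx,dy to seat:",(np.array([16,8.5])-TD[:2]).round(2), "z under:",(TD[2]-15.4).round(1))
E
python3 rel.py
```

```text
full [20.4   8.   19.65 -0.74] 1.41
  tip [[ -1.3 128.9 -30.3]]  need move dx,dy: [-1.25 58.93]
  deck edges [[61.6, 182.1, -50.3], [62.0, 118.5, -50.3], [-63.4, 184.3, -50.3]] upper-edge rel yaw -0.33
  foot below [[ -1.3 123.8 -50.3]]
l,x [21.5   8.5  15.4  -0.73] 1.85
  tip [[ -1.2 129.4 -30.3]]  need move dx,dy: [-1.24 59.42]
  deck edges [[61.4, 183.3, -50.3], [61.4, 119.4, -50.3], [-63.1, 185.5, -50.3]] upper-edge rel yaw -0.05
  foot below [[ -1.3 124.8 -50.3]]
x,y [22.    8.88 15.4  -0.73] 1.82
  tip [[ -1.2 130.7 -30.3]]  need move dx,dy: [-1.24 60.73]
  deck edges [[61.8, 185.3, -50.3], [61.7, 120.8, -50.3], [-63.6, 187.5, -50.3]] upper-edge rel yaw 0.08
  foot below [[ -1.3 126.2 -50.3]]
nominal dx,dy to seat: [ 0.86 59.54] z under: 50.3
```

```bash
cat > mv.py <<'E'
import sys
from route import *
d=[float(a) for a in sys.argv[1:4]]; p,R=pose()
print("tcp deck",RD.inv().apply(p-DC).round(2),"rot err",(R.inv()*sp(0)[1]).as_rotvec().round(4),robot.get_state()["wrist_force"].round(1))
print("per unit deck x,y,z in tool:",[ (R.inv()*RD).apply(e).round(3).tolist() for e in np.eye(3)])
print("shift",(R.inv()*RD).apply(d).round(2))
E
python3 mv.py -1.3 59.3 0; python3 mv.py -1.3 59.3 -26
```

```text
tcp deck [ 16.12 -50.97  66.43] rot err [-0.0001  0.0003 -0.0007] [-0.6  0.3 -4.7]
per unit deck x,y,z in tool: [[0.0, 0.0, 1.0], [-0.927, 0.375, 0.0], [-0.375, -0.927, 0.0]]
shift [-54.97  22.25  -1.29]
tcp deck [ 16.12 -50.97  66.43] rot err [-0.0001  0.0003 -0.0007] [-0.6  0.3 -4.7]
per unit deck x,y,z in tool: [[0.0, 0.0, 1.0], [-0.927, 0.375, 0.0], [-0.375, -0.927, 0.0]]
shift [-45.21  46.35  -1.29]
```

```bash
python3 - <<'E'
from route import *
a=np.load("v5.npz")["im"]; 
for i in range(3):
    p,R=pose(); b=robot.read_camera("wrist"); print(RD.inv().apply(p-DC).round(2))
    t=a[90:128,300:336]; r=cv2.matchTemplate(b[80:138,290:346],t,cv2.TM_CCOEFF_NORMED); k=np.unravel_index(r.argmax(),r.shape)
    yy,xx=k; pk=lambda l,c,h:(l-h)/(2*(l-2*c+h))
    print(xx-10+pk(r[yy,xx-1],r[yy,xx],r[yy,xx+1]),yy-10+pk(r[yy-1,xx],r[yy,xx],r[yy+1,xx]),r.max())
E
```

```text
[ 16.12 -50.97  66.43]
-1.68073108792305 0.6880712807178497 0.98961926
[ 16.45 -51.03  66.55]
-2.0357216522097588 0.4851186275482178 0.9914624
[ 16.7  -51.11  66.58]
-2.3633660078048706 0.3425285220146179 0.9879527
```

>>> servo_tool:
  targets:
    - [255, [-14, 6, -1], [0, 0, 0]]
    - [255, [-28, 12, -2], [0, 0, 0]]
    - [255, [-42, 17, -2.8], [0, 0, 0]]
    - [255, [-55, 22.3, -2.8], [0, 0, 0]]
    - [255, [-55, 22.3, -2.8], [0, 0, 0]]
    - [255, [-51, 33, -2.8], [0, 0, 0]]
    - [255, [-45.5, 46, -2.8], [0, 0, 0]]
    - [255, [-45.5, 46, -2.8], [0, 0, 0]]
    - [255, [-45.5, 46, -2.8], [0, 0, 0]]
    - [255, [-45.5, 46, -2.8], [0, 0, 0]]
    - [255, [-45.5, 46, -2.8], [0, 0, 0]]
    - [255, [-45.5, 46, -2.8], [0, 0, 0]]

```text
time: 17.62
tcp_pos: [519.7, 1.4, 102.2]
eef_rot: [-58.0, 19.0, -85.8]
wrist_force: [0.5, -0.6, -5.6]
gripper_width: 0.162
```

```bash
python3 mv.py 0 0 0; python3 - <<'E'
from route import *
p,R=pose(); im=robot.read_camera("wrist"); np.savez("v6",p=p,R=R.as_matrix(),im=im); print(RD.inv().apply(p-DC).round(2))
im=cv2.convertScaleAbs(im,alpha=1.5)
a=cv2.resize(im[60:330,180:460],None,fx=2.2,fy=2.2,interpolation=cv2.INTER_CUBIC)
cv2.imwrite("pics/w6.png",a)
E
```

```text
tcp deck [13.87  7.81 40.73] rot err [-0.0009 -0.0003 -0.0004] [ 0.5 -0.6 -5.6]
per unit deck x,y,z in tool: [[-0.0, 0.001, 1.0], [-0.927, 0.375, -0.001], [-0.375, -0.927, 0.001]]
shift [0. 0. 0.]
[13.87  7.81 40.73]
```

View pics/w6.png

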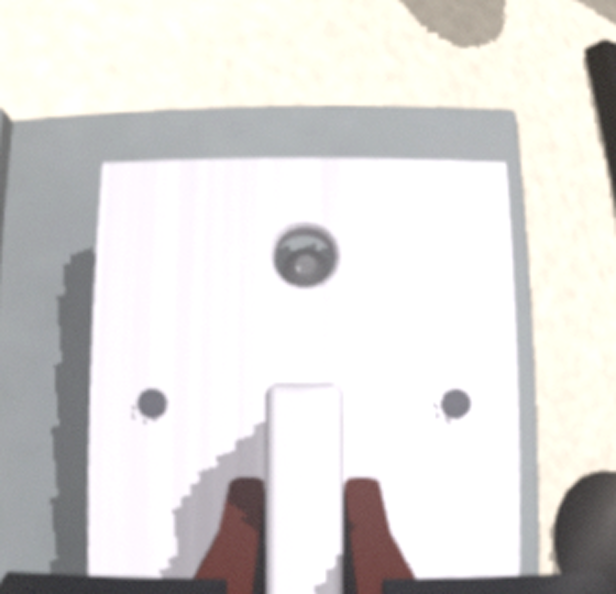

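The pin tip shows inside the left hole: tip at about (305,265) against a hole centre of (305,255) in the crop. I'll compute what offset is left.

```bash
cat > rel2.py <<'E'
from route import *
v=np.load("v6.npz"); p=v["p"]; R=Ro.from_matrix(v["R"]); TD=RD.inv().apply(p-DC)
C=lambda a:np.array([180,60])+(np.array(a)+.5)/2.2-.5
o0,_=wray(C([[305,265]]),p,R)
for q in([20.4,8,19.65,-.74],[22,8.88,15.4,-.73]):
    def toplate(u,z):
        o,d=wray(C(u),p,R); o=R.inv().apply(o-p); d=R.inv().apply(d)
        A=lean(q[0])*B; o=A.apply(o)+[q[3],q[1],q[2]]; d=A.apply(d); return o+d*((z-o[2])/d[:,2])[:,None]
    print("hole",toplate([[306,255]],8).round(1),"tip",toplate([[305,265]],20-(TD[2]-15.4)).round(1))
E
python3 rel2.py
```

```text
hole [[ 0.2 70.   8. ]] tip [[-0.  70.8 -5.3]]
hole [[ 0.2 70.4  8. ]] tip [[-0.  71.6 -5.3]]
```

>>> servo_tool:
  targets:
    - [255, [0.2, 3.5, -0.2], [0, 0, 0]]
    - [255, [1.5, 6.5, -0.2], [0, 0, 0]]
    - [255, [2.5, 9, -0.2], [0, 0, 0]]
    - [255, [3.5, 11.3, -0.2], [0, 0, 0]]
    - [255, [4.3, 13.3, -0.2], [0, 0, 0]]
    - [255, [4.3, 13.3, -0.2], [0, 0, 0]]
    - [255, [4.3, 13.3, -0.2], [0, 0, 0]]

```text
time: 18.25
tcp_pos: [527.1, 1.6, 89.4]
eef_rot: [-58.1, 19.0, -85.8]
wrist_force: [2.8, -0.0, -3.9]
gripper_width: 0.16
```

```bash
python3 mv.py 0 0 -9; python3 -c "
from h import *
print(robot.get_state()['moment'].round(2))"
```

```text
tcp deck [13.86  8.92 25.98] rot err [-0.0005 -0.0003 -0.0006] [ 2.8 -0.  -3.9]
per unit deck x,y,z in tool: [[-0.0, 0.001, 1.0], [-0.927, 0.375, -0.0], [-0.375, -0.927, 0.0]]
shift [ 3.38  8.34 -0.  ]
[-0.44  0.35  0.06]
```

>>> servo_tool:
  targets:
    - [255, [0.75, 1.85, 0], [0, 0, 0]]
    - [255, [1.5, 3.7, 0], [0, 0, 0]]
    - [255, [2.3, 5.6, 0], [0, 0, 0]]
    - [255, [3, 7.4, 0], [0, 0, 0]]
    - [255, [3, 7.4, 0], [0, 0, 0]]
    - [255, [3, 7.4, 0], [0, 0, 0]]

```text
time: 18.75
tcp_pos: [531.0, 1.1, 82.5]
eef_rot: [-58.1, 19.0, -85.8]
wrist_force: [4.6, -0.5, -4.2]
gripper_width: 0.156
```

```bash
python3 mv.py 0 0 -2; python3 -c "
from h import *
print(robot.get_state()['moment'].round(2))"
```

```text
tcp deck [13.79  8.93 18.05] rot err [-0.0005 -0.0002 -0.0005] [ 4.6 -0.5 -4.2]
per unit deck x,y,z in tool: [[-0.0, 0.0, 1.0], [-0.927, 0.375, -0.0], [-0.375, -0.927, 0.0]]
shift [ 0.75  1.85 -0.  ]
[-0.47  0.07  0.08]
```

>>> servo_tool:
  targets:
    - [255, [0.4, 0.9, 0.3], [0, 0, 0]]
    - [255, [0.75, 1.85, 0.5], [0, 0, 0]]
    - [255, [0.75, 1.85, 0.5], [0, 0, 0]]
    - [255, [0.95, 2.35, 0.5], [0, 0, 0]]
    - [255, [0.95, 2.35, 0.5], [0, 0, 0]]
    - [255, [0.95, 2.35, 0.5], [0, 0, 0]]

```text
time: 19.25
tcp_pos: [532.1, 1.0, 80.8]
eef_rot: [-58.1, 19.0, -85.8]
wrist_force: [-2.1, -4.6, 4.8]
gripper_width: 0.155
```

```bash
python3 mv.py 0 0 -1; python3 -c "
from h import *
print(robot.get_state()['moment'].round(2))"
```

```text
tcp deck [13.9   8.98 16.04] rot err [-0.0005 -0.0006 -0.0009] [-2.1 -4.6  4.8]
per unit deck x,y,z in tool: [[-0.001, 0.0, 1.0], [-0.927, 0.375, -0.001], [-0.375, -0.927, 0.0]]
shift [ 0.38  0.93 -0.  ]
[0.05 0.33 0.33]
```

>>> servo_tool:
  targets:
    - [255, [0.15, 0.35, 0], [0, 0, 0]]
    - [255, [0.3, 0.75, 0], [0, 0, 0]]
    - [255, [0.3, 0.75, 0], [0, 0, 0]]
    - [255, [0.3, 0.75, 0], [0, 0, 0]]

```text
time: 19.58
tcp_pos: [532.1, 1.0, 80.8]
eef_rot: [-58.0, 19.0, -85.8]
wrist_force: [-10.2, -6.0, 18.5]
gripper_width: 0.153
```

```bash
python3 mv.py 0 0 -1; python3 - <<'E'
from route import *
print(robot.get_state()['moment'].round(2))
p,R=pose(); im=robot.read_camera("wrist"); np.savez("v7",p=p,R=R.as_matrix(),im=im)
a=cv2.resize(cv2.convertScaleAbs(im[60:330,180:460],alpha=1.5),None,fx=2.2,fy=2.2,interpolation=cv2.INTER_CUBIC)
s=robot.read_camera("scene"); s=cv2.resize(cv2.convertScaleAbs(s[180:280,260:400],alpha=1.3),None,fx=1.3,fy=1.3)
cv2.imwrite("pics/w7.png",a)
E
```

```text
tcp deck [13.9   9.   16.01] rot err [-0.0013 -0.0005 -0.0012] [-10.2  -6.   18.5]
per unit deck x,y,z in tool: [[-0.001, 0.001, 1.0], [-0.927, 0.376, -0.001], [-0.376, -0.927, 0.001]]
shift [ 0.38  0.93 -0.  ]
[0.31 0.41 0.5 ]
```

View pics/w7.png

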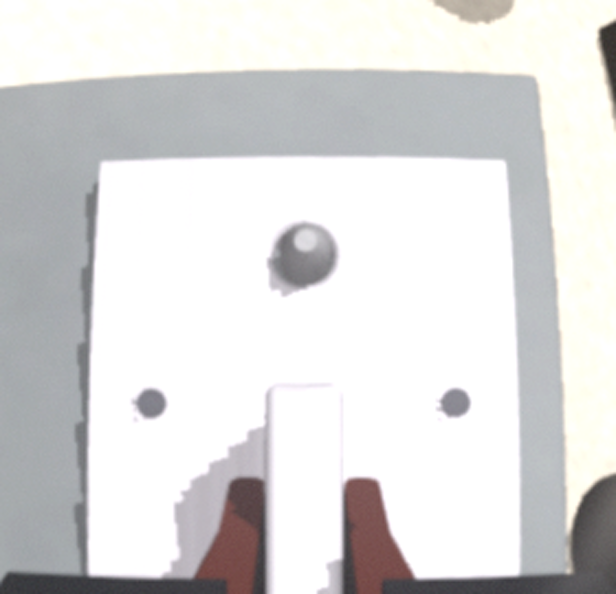

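The pin stands up through the left hole at (306,250), and pressing raises the normal force to about 25 N with no further travel, so the plate is seated. I'll ease the pressure, release and retreat.

>>> servo_tool:
  targets:
    - [255, [-0.2, -0.5, 0], [0, 0, 0]]
    - [255, [-0.2, -0.5, 0], [0, 0, 0]]
    - [235, [-0.2, -0.5, 0], [0, 0, 0]]
    - [220, [-0.2, -0.5, 0], [0, 0, 0]]
    - [200, [-0.2, -0.5, 0], [0, 0, 0]]
    - [180, [-0.2, -0.5, 0], [0, 0, 0]]
    - [150, [-0.2, -0.5, 0], [0, 0, 0]]
    - [150, [-0.2, -0.5, 0], [0, 0, 0]]
    - [150, [-0.2, -0.5, 0], [0, 0, 0]]
    - [150, [-0.2, -0.5, 0], [0, 0, 0]]

```text
time: 20.52
tcp_pos: [532.4, 1.0, 80.2]
eef_rot: [-58.1, 19.0, -85.8]
wrist_force: [-0.2, -0.6, -0.8]
gripper_width: 0.411
```

>>> servo_tool:
  targets:
    - [150, [0, -8, 0], [0, 0, 0]]
    - [150, [0, -20, 0], [0, 0, 0]]
    - [150, [0, -40, 0], [0, 0, 0]]
    - [150, [0, -65, 0], [0, 0, 0]]
    - [150, [0, -95, 0], [0, 0, 0]]
    - [150, [0, -120, 0], [0, 0, 0]]
    - [150, [0, -120, 0], [0, 0, 0]]
    - [150, [0, -120, 0], [0, 0, 0]]
    - [150, [0, -120, 0], [0, 0, 0]]

```text
time: 21.27
tcp_pos: [471.9, -36.7, 176.4]
eef_rot: [-58.1, 19.0, -85.8]
wrist_force: [-0.5, -0.8, 0.7]
gripper_width: 0.414
```

```bash
python3 - <<'E'
from route import *
p,R=pose(); im=robot.read_camera("wrist"); print(robot.get_state()["wrist_force"].round(1))
for l in("plate","pin_left","pin_right","seat"):
    print(l,[(np.round(d["point"],1).tolist(),round(d["confidence"],2)) for d in robot.mark_of("wrist",l)])
P=np.array([[50,95,8],[-50,95,8],[-50,-95,8],[50,-95,8],[0,70,12],[0,-70,12]])+[14.4,0,0]
for q in wproj(deck(DC,DY,P),p,R): cv2.drawMarker(im,tuple(map(int,q)),(0,0,255),0,6)
cv2.imwrite("pics/w8.png",im); s=robot.read_camera("scene")
for c in("scene",):
    for l in("plate","mouse","mug","sanitizer","foam_a","tape","pills"): print(l,[(np.round(d["point"]).tolist(),round(d["confidence"],2)) for d in robot.mark_of(c,l)][:2])
cv2.imwrite("pics/s8.png",cv2.resize(cv2.convertScaleAbs(s[160:300,190:400],alpha=1.2),None,fx=3.8,fy=3.8,interpolation=cv2.INTER_CUBIC))
E
```

```text
[ 1.  -0.2 -0.4]
plate [([541.5, -7.6, 65.8], 0.75)]
pin_left [([533.1, 59.2, 82.4], 0.94)]
pin_right [([522.5, -76.7, 87.1], 0.95)]
seat [([730.5, -45.1, -2.7], 0.2)]
plate [([540.0, -5.0, 72.0], 0.75), ([697.0, 275.0, 0.0], 0.74)]
mouse [([510.0, -523.0, -2.0], 0.59), ([731.0, -41.0, -2.0], 0.57)]
mug [([539.0, -5.0, 71.0], 0.7)]
sanitizer [([716.0, -290.0, 1.0], 0.66)]
foam_a [([444.0, -346.0, 36.0], 0.6)]
tape [([467.0, 542.0, 0.0], 0.87)]
pills [([512.0, -524.0, -1.0], 0.87), ([523.0, -75.0, 86.0], 0.7)]
```

View pics/w8.png

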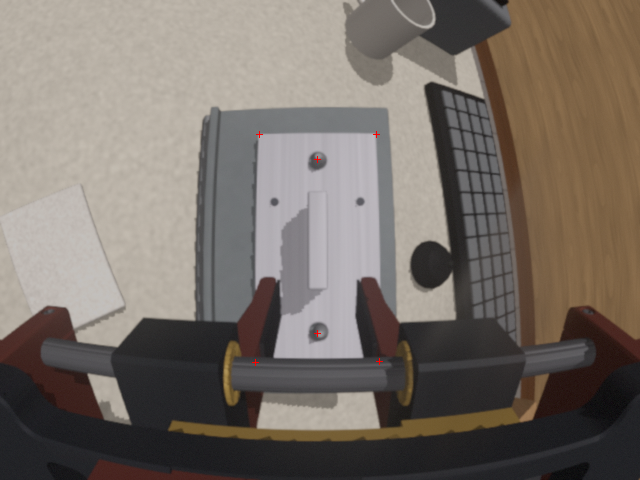

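The wrist view shows both pins through the plate's holes, at (317,158) and (317,332). The plate's visible corners lie on the outline predicted for a flush plate, and the gripper is clear. I'll hand the job in.

```bash
python3 -c "
from station import robot
print(robot.job_done(), robot.get_state()['time'])"
```

```text
the job is handed in; nothing more can be done
the job is handed in; nothing more can be done
```

The stand is ready: both foam pieces are in the bin, and the mounting plate sits rib side up over both pins, released, with the gripper clear. I handed the job in at about 22 s of the allowed 66 s.

**Plate:** the last wrist picture shows both pins up through the holes. The plate's visible corners lie on the outline predicted for a flush plate, to within a few pixels. The plate stopped moving down while the normal force rose to about 25 N, and the wrist force was about 0 N after I let go. The networks place the plate's origin at (541,-8,66) and (540,-5,72), within a few millimetres of the seat.

**Foam:** the top camera showed an empty slope, and two detections placed foam inside the bin.

**What failed or disagreed:**
- My first approach to foam_a, tilted square to the slope, ran into a wrist joint limit and stopped short without touching anything. I grasped both foams at a smaller tilt instead, and leaned the gripper 22 degrees sideways to handle the plate.
- My first estimate of the stand's position was about 2 mm off along the slope. I corrected it by comparing a pin with the plate's hole in one wrist picture.
- Some final detections in the scene camera were mislabelled: it gave the mug's label to the plate, and ranked the pill jar's position first for the mouse. In the last wrist picture the mouse and mug appear undisturbed. The sanitizer's reported position is unchanged. The tape and pills have only an end reading, with no starting position to compare.
- I could not view a final close-up from the scene camera because the picture limit was reached.

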